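# Screw the humidifier's elbow round to its mark

### The arm

A 6-joint arm with a two-finger parallel gripper is mounted at the origin on a cart in front of the work surface, level with it; the furniture and walls round the work are solid. World frame = base frame: x ahead of the robot, y to its left, z up, the work surface at z = 0. Lengths are in m, angles in rad, forces in N, time in s.
With the tool pointing down it reaches from about 0.35 to 0.775 m from the base axis. Payload 7.3 kg.
Tool frame: the origin (TCP) lies at the very end of the fingers, on their centre line; the grasp point (between the pads) lies 19 mm behind it (robot.tcp_to_grasp is the distance from the TCP to the grasp point, in m); z points along the fingers, y is the direction in which the jaws open and shut (so a half turn about z gives the same grasp; the last joint's range is limited). The gripper opens to 92 mm and grips with 3 to 60 N. Pads are 19 mm wide; open, the fingers measure 130 mm over their backs; the gripper's body (75 mm by 190 mm) begins 47 mm behind the grasp point.
Start: joints at [1.002, 0.342, 1.524, -0, 1.275, -0.146], TCP at [0.215, 0.479, 0.189] pointing down, gripper open.
Joint ranges: [-2.53, 2.53], [-0.77, 2.02], [0.04, 2.7], [-1, 4.14], [0.28, 2.66], [-3.11, 3.11]. Speed limits (rad/s): [2.57, 2.57, 3.14, 3.14, 3.14, 3.14].

### API

Orientations are given as [roll, pitch, yaw] about the fixed x, y, z axes, in that order (R = Rz(yaw) Ry(pitch) Rx(roll)).
In Python, from cell import robot gives the robot as it stands.
- The arm moves only by the tool arm_command, never from a script. Its argument "motion" is a list that holds one entry, the list of rows, each a list of 7 numbers: the turn, a rotation vector about the tool's x, y, z in units of 90 degrees (1.0 is 90 degrees), then the shift along the tool's x, y, z in units of 30 cm (1.0 is 30 cm), then the opening, from -1 (shut) to 1 (fully open). In form: [[[wx, wy, wz, tx, ty, tz, grip], ...]]. A call has 1 to 8 rows; each row is the pose to reach, as a shift and turn from the pose commanded when the call began, along the tool's axes at that moment; what a row does not reach only later rows make up. A row lasts 1/10 s, in which the tool goes at most 50 mm and 8.59 degrees, less where a joint would pass 70% of its speed; a pose out of reach is approached as far as the arm can. A call with a number of a shift or a turn outside -1 to 1 is refused whole. A call with a gripper value outside its range is refused whole. The fingers move at their own pace and stop on an object; "grip_force" is the grip in N (left out, the last holds). Time passes only in rows, so rows that repeat a pose let the fingers close. It gives the time, the measured TCP pose, the force and the opening at its end, in the units of the state.
- robot.observe(): the state, without advancing time (a new reading comes with each control period).
- robot.read_camera(name): name is "side" or "top"; returns a dict with "image" (420x560x3 uint8, red, green, blue), "z_map" (420x560 float32, m along the optical axis (not along the pixel's ray), 0 where there is no reading), "fov_y" (degrees; the focal length in pixels is half the picture's height over the tangent of half this angle, whatever the lens; pixels are square), "cx", "cy" (the principal point, pixels), "k1" (the pictures are not rectified: a ray, as slopes to the right and down, at radius r is drawn at 1 + k1 r^2 times it, then the intrinsics apply), "cam_to_world" (4x4, takes a point from camera to world coordinates). Camera axes: x right, y down, z forward; pixel columns grow to the right and rows downward; lengths in m; the calibration is good to about 2 mm. A picture is of the moment at which its call begins.
- robot.hand_in(): hands the job in, once; it reports no verdict.
The state is a dict: "time": time; "qpos": joint angles; "qvel": joint speeds; "joint_efforts": joint torques, N m; "tool_pos": TCP position; "tool_rot": TCP orientation; "contact_force": force on the tool from outside, world axes, zero at the start; "torque": the same for the moment, N m; "opening": finger opening in m.
Only numpy, scipy, OpenCV 4.12 (cv2) and the standard library are available. Lean on these libraries where they do the work, as an engineer would, in place of code of your own. Each camera call takes 0.05 s, during which the arm holds its last target.

### The job

One of the two desk humidifiers beside the trimmer has an elbow with a single outlet on its threaded stub, the other has a tee with two outlets. Screw the elbow clockwise (seen from above) until its outlet points at the arrowhead on the rim of its own housing, and let go of it there. Do not screw it well past the arrowhead, and leave the tee as it is.

Things in the scene. Friction and masses are not known exactly. Their poses are not given: they have to be found in the camera images.
- elbow (a joint): turn of the grey elbow on its stub, rad: 0 when its outlet points exactly at the arrowhead, negative before (starts at -1.35 to -0.6), growing as it is screwed clockwise seen from above. No stop at 0: the thread runs from -1.75 to 0.8. It sinks 1.9 mm per rad clockwise (12 mm a turn). It takes about 0.08 N m to turn and stays where it is left
- elbow_grip (a point): grey elbow, the fitting with one outlet: point on the vertical stub axis at the height of its level pipe, some 115 mm above the worktop, in a block with two upright flats 34 mm apart (along y), 30 mm long (x), 28 mm high; grip these from above. Block top 14 mm above the point; 38 mm wide collar 22 to 36 mm below it. x points along the outlet, z up; turns with the elbow
- elbow_outlet (a point): centre of the elbow's mouth, 44 mm from the stub axis, on the point x axis of elbow_grip; the pipe is 27 mm thick, 31 mm at the lip
- humidifier_a_mark (a point): tip of the black arrowhead (16 mm long) on the rim of the elbow's humidifier, 63 mm above the worktop, 48.5 mm from the stub axis; the tip points at the stub. The point's x axis points outward from the stub axis through the arrowhead, z up
- tee_grip (a point): the tee on the other, like humidifier (same body, flats and height, but two outlets in opposite directions, along the point's x axis): its point on the stub axis at the height of the outlets; leave it alone
- tee_outlet (a point): centre of one mouth of the tee, 44 mm from its stub axis
- humidifier_a: white round housing that carries the elbow, 140 mm wide, fixed to the worktop; origin at the centre of its underside, on the stub axis; x points at its arrowhead. Flat top 62 mm above the worktop, with a grey disc 60 mm wide and 3 mm higher in the middle, from which the threaded stub rises

How it is judged:
By the outcome, as a careful person would: the job done as asked, in the order asked, and still so for the second after the job is handed in, with the robot touching nothing.
It also fails if it takes over 32 s, if anything falls off the work surface, if the arm or the gripper's body presses on something with over 40 N, if the wrist force passes 120 N, or if a joint passes its speed limit or range.

## Working session

There is one attempt and no reset: what is moved stays moved. The work goes in short steps, Python scripts to look and compute and a tool call to move; the robot and the scene stay as the last step left them, time stands still between calls to the robot, and variables do not carry over. Pictures are saved under pics/ and viewed, and the job is handed in when it is done.

Besides the shell and the picture viewer there is one more tool, called after "Emit:" as name(argument=value, ...) on one line, values as JSON. arm_command: Moves the arm, as the interface text tells. Its arguments: {"type":"object","properties":{"motion":{"type":"array"},"grip_force":{"type":"number"}},"required":["motion"]}

```bash
mkdir -p pics; cat > h.py <<'E'
import numpy as np,cv2,pickle
from scipy.spatial.transform import Rotation as R
from cell import robot
def shot(n,tag):
    d=robot.read_camera(n); pickle.dump(d,open(f'{tag}.pkl','wb')); cv2.imwrite(f'pics/{tag}.png',d['image'][:,:,::-1]); return d
def crop(tag,u0,v0,w,h,s,out):
    d=pickle.load(open(f'{tag}.pkl','rb')); c=d['image'][v0:v0+h,u0:u0+w,::-1]
    cv2.imwrite(f'pics/{out}.png',cv2.resize(c,None,fx=s,fy=s,interpolation=cv2.INTER_CUBIC))
def ray(d,u,v):
    f=210/np.tan(np.radians(d['fov_y'])/2)
    K=np.array([[f,0,d['cx']],[0,f,d['cy']],[0,0,1]])
    p=cv2.undistortPoints(np.array([[[u,v]]],float),K,np.array([d['k1'],0,0,0.]))[0,0]
    return np.array([p[0],p[1],1])
def onz(d,u,v,z):
    T=np.array(d['cam_to_world']); r=T[:3,:3]@ray(d,u,v); o=T[:3,3]; return o+r*(z-o[2])/r[2]
def cloud(d,us,vs):
    f=210/np.tan(np.radians(d['fov_y'])/2)
    K=np.array([[f,0,d['cx']],[0,f,d['cy']],[0,0,1]])
    p=cv2.undistortPoints(np.stack([us,vs],-1).astype(float)[:,None],K,np.array([d['k1'],0,0,0.]))[:,0]
    z=d['z_map'][vs,us]; T=np.array(d['cam_to_world'])
    return (np.c_[p*z[:,None],z])@T[:3,:3].T+T[:3,3]
E
python3 - <<'E'
from h import *
for n in('side','top'):
    d=shot(n,n+'0'); print(n,d['fov_y'],d['cx'],d['cy'],d['k1'],np.round(d['cam_to_world'],3).tolist())
print(robot.observe())
E
```

```text
side 46.74396028336109 289.12657809131304 202.86802116539104 -0.07658860100398349 [[1.0, -0.015, 0.027, 0.425], [-0.03, -0.604, 0.796, -0.794], [0.004, -0.797, -0.604, 0.722], [0.0, 0.0, 0.0, 1.0]]
top 49.81306512043624 272.499303226956 210.64689037162202 -0.1267446577493231 [[-0.044, -0.977, 0.21, 0.299], [-0.999, 0.043, -0.01, 0.029], [0.001, -0.21, -0.978, 0.914], [0.0, 0.0, 0.0, 1.0]]
{'time': 0.1, 'qpos': array([ 1.00200634e+00,  3.42639329e-01,  1.52491662e+00,  1.79690422e-06,
        1.27537423e+00, -1.46012828e-01]), 'qvel': array([ 0.00158148,  0.00027546, -0.00338582,  0.00051294,  0.00044712,
        0.00120837]), 'joint_efforts': array([ 3.23418108e-04, -4.32006276e+01, -2.44691116e+01,  7.17473100e-02,
        5.26838447e-02, -5.04129730e-05]), 'tool_pos': array([0.21517085, 0.47843917, 0.1887233 ]), 'tool_rot': array([-3.14026960e+00, -1.96303727e-04,  2.71881485e+00]), 'contact_force': array([-0.5504102 , -0.24356741, -0.69601817]), 'torque': array([ 0.00841053, -0.03993046, -0.02273275]), 'opening': 0.09195152006995617}
```

View pics/top0.png

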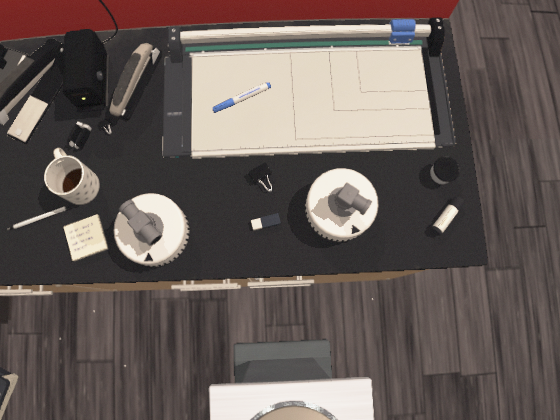

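View pics/side0.png

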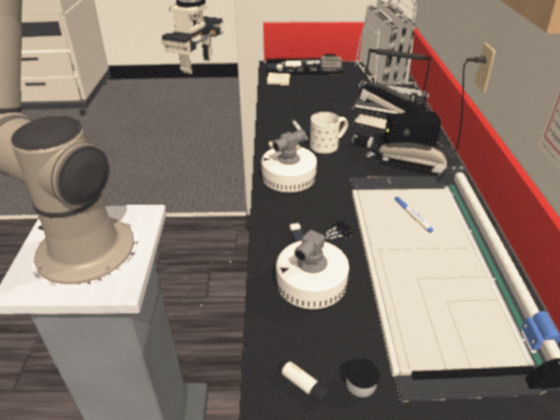

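```bash
python3 - <<'E'
from h import *
crop('top0',295,160,90,90,7,'tc'); crop('side0',265,220,95,95,7,'sc'); crop('top0',105,185,90,90,7,'tt')
E
```

```text
(no output)
```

View pics/tc.png

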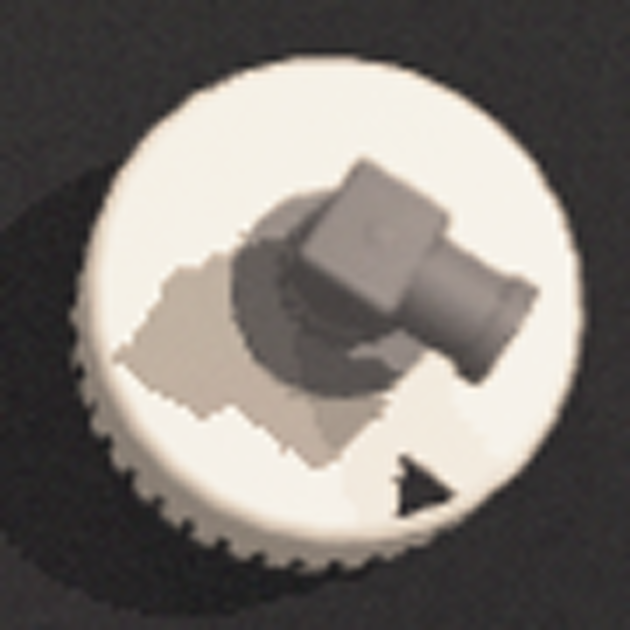

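View pics/sc.png

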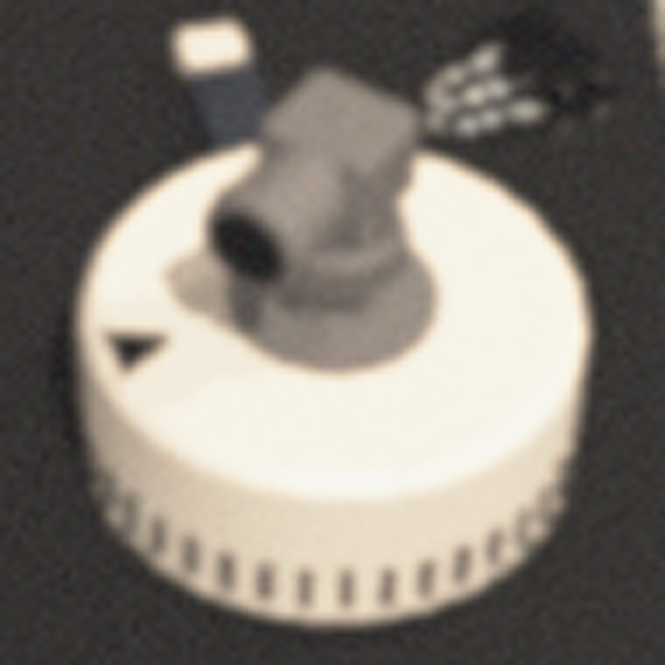

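View pics/tt.png

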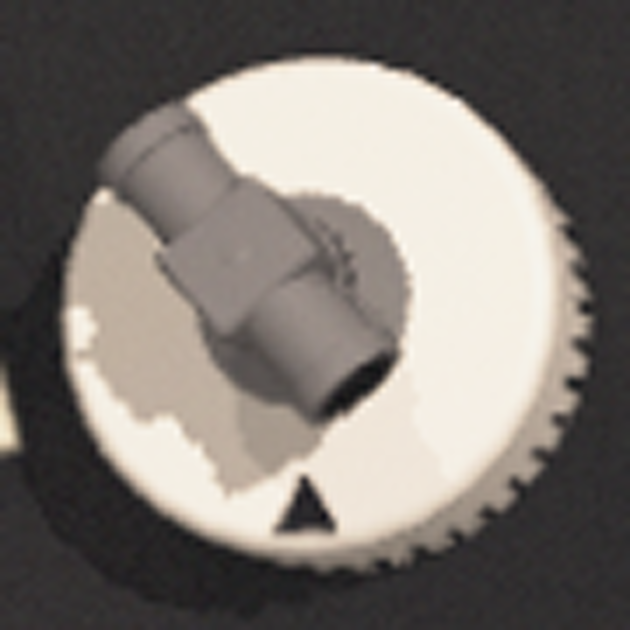

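```bash
cat >> h.py <<'E'
def px(x,y,u0,v0,s=7): return (x+.5)/s-.5+u0,(y+.5)/s-.5+v0
E
python3 - <<'E'
from h import *
d=pickle.load(open('top0.pkl','rb'))
us,vs=np.meshgrid(np.arange(342,356),np.arange(186,202)); P=cloud(d,us.ravel(),vs.ravel()); 
m=P[:,2]>.118; print('toptop z',np.median(P[m,2]),P[m].mean(0),m.sum())
zt=np.median(P[m,2])
C=np.array([onz(d,*px(x,y,295,160),zt)[:2] for x,y in[(365,158),(450,216),(392,314),(302,250)]]);print(C,C.mean(0))
for i in range(4):
    e=C[(i+1)%4]-C[i];print(np.linalg.norm(e),np.arctan2(e[1],e[0]))
A=np.array([onz(d,*px(x,y,295,160),.0625)[:2] for x,y in[(403,455),(455,493),(397,518)]]);print('mark',A)
# rim circle from point cloud: flat top
us,vs=np.meshgrid(np.arange(295,390),np.arange(160,250)); P=cloud(d,us.ravel(),vs.ravel()); g=d['image'][vs.ravel(),us.ravel()].mean(1)
m=(abs(P[:,2]-.062)<.006)
print(m.sum()); q=P[m,:2].astype(np.float32); (c,r)=cv2.minEnclosingCircle(q); print('circle',c,r)
m=(P[:,2]>.1);print('above .1',np.median(P[m],0),m.sum())
m2=(g>180);print('z white',np.median(P[m2,2]))
ds=pickle.load(open('side0.pkl','rb'))
As=np.array([onz(ds,*px(x,y,265,220),.0625)[:2] for x,y in[(168,338),(105,333),(130,370)]]);print('mark side',As)
us,vs=np.meshgrid(np.arange(265,360),np.arange(220,315)); P=cloud(ds,us.ravel(),vs.ravel())
m=(abs(P[:,2]-.062)<.006)&(np.abs(P[:,0]-.45)<.3);q=P[m,:2].astype(np.float32);print('circ side',cv2.minEnclosingCircle(q))
Cs=np.array([onz(ds,*px(x,y,265,220),zt)[:2] for x,y in[(322,68),(418,122),(372,180),(262,132)]]);print(Cs,Cs.mean(0))
E
```

```text
toptop z 0.12909654462130565 [ 0.49080994 -0.11544696  0.13616287] 220
[[ 0.51411236 -0.1151928 ]
 [ 0.49775228 -0.13597947]
 [ 0.47257995 -0.11881858]
 [ 0.49037238 -0.09697492]] [ 0.49370424 -0.11674144]
0.026452557799109492 -2.2375888205401187
0.030465430908661974 2.5432298371446307
0.028172968049132628 0.8872549203763956
0.029924531513007953 -0.6545395554643287
mark [[ 0.44757746 -0.13124872]
 [ 0.43636503 -0.14476757]
 [ 0.43018702 -0.12820681]]
3164
circle (0.4939682185649872, -0.11672662943601608) 0.0703209638595581
above .1 [ 0.48234239 -0.12228522  0.12837505] 644
z white 0.06196830614635429
mark side [[ 0.44648508 -0.13129588]
 [ 0.42932892 -0.12892858]
 [ 0.43586733 -0.14321649]]
circ side ((0.4918947219848633, -0.11951594054698944), 0.07072857767343521)
[[ 0.48871197 -0.09705427]
 [ 0.51263932 -0.11971644]
 [ 0.49873654 -0.14210936]
 [ 0.47123116 -0.12262265]] [ 0.49282975 -0.12037568]
```

```bash
cat >> h.py <<'E'
def delta(p,yaw):
    s=robot.observe(); R0=R.from_euler('xyz',s['tool_rot']); Rt=R.from_euler('xyz',[np.pi,0,yaw])
    rv=(R0.inv()*Rt).as_rotvec()/(np.pi/2); t=R0.inv().apply(np.array(p)-s['tool_pos'])/.3
    print('t',s['time'],'rot',np.round(rv,4),'shift',np.round(t,4),'F',np.round(s['contact_force'],1),'op',s['opening'],'pos',np.round(s['tool_pos'],4),'rpy',np.round(s['tool_rot'],4))
E
python3 - <<'E'
from h import *
delta([.493,-.1175,.21],.91)
from scipy.spatial.transform import Rotation as R
E
```

```text
t 0.1 rot [-7.0000e-04  7.0000e-04  1.1515e+00] shift [-1.6596 -1.4317 -0.0694] F [-0.6 -0.2 -0.7] op 0.09195152006995617 pos [0.2152 0.4784 0.1887] rpy [-3.1403e+00 -2.0000e-04  2.7188e+00]
```

Emit:
arm_command(motion=[[[0, 0, 0.07, -0.1, -0.09, -0.07, 1], [0, 0, 0.15, -0.22, -0.19, -0.07, 1], [0, 0, 0.23, -0.34, -0.29, -0.07, 1], [0, 0, 0.31, -0.46, -0.4, -0.07, 1], [0, 0, 0.39, -0.58, -0.5, -0.07, 1], [0, 0, 0.47, -0.7, -0.6, -0.07, 1], [0, 0, 0.55, -0.8, -0.69, -0.07, 1], [0, 0, 0.6, -0.83, -0.715, -0.07, 1]]])

```text
time: 0.9
tool_pos: [0.3554, 0.178, 0.2102]
tool_rot: [-3.141, 0.001, 1.768]
contact_force: [-1.3, 0.4, -0.5]
opening: 0.0918
```

```bash
python3 -c "
from h import *
delta([.493,-.1175,.21],.91)"
```

```text
t 0.9 rot [1.000e-04 6.000e-04 5.463e-01] shift [-1.0559  0.2567  0.0014] F [-1.3  0.4 -0.5] op 0.09181087368849343 pos [0.3554 0.178  0.2102] rpy [-3.1414e+00  9.0000e-04  1.7682e+00]
```

Emit:
arm_command(motion=[[[0, 0, 0.07, -0.13, 0.03, 0, 1], [0, 0, 0.15, -0.27, 0.066, 0, 1], [0, 0, 0.23, -0.42, 0.1, 0, 1], [0, 0, 0.31, -0.57, 0.14, 0, 1], [0, 0, 0.39, -0.72, 0.175, 0, 1], [0, 0, 0.47, -0.86, 0.21, 0, 1], [0, 0, 0.54, -0.99, 0.24, 0, 1], [0, 0, 0.54, -0.99, 0.24, 0, 1]]])

```text
time: 1.7
tool_pos: [0.4868, -0.0991, 0.2094]
tool_rot: [3.141, 0.001, 0.921]
contact_force: [-0.3, -0.2, 0.8]
opening: 0.092
```

```bash
python3 -c "
from h import *
shot('top','top1');shot('side','side1')
crop('top1',260,140,150,110,5,'t1')
crop('side1',220,140,180,180,3.3,'s1')
delta([.493,-.1175,.150],.91)"
```

```text
t 1.8 rot [-0.0013  0.0001  0.0111] shift [-0.0434  0.0659  0.1983] F [ 0.2  1.1 -0.4] op 0.09182569694838641 pos [ 0.4851 -0.0953  0.2095] rpy [-3.1396e+00  2.0000e-04  9.2750e-01]
```

View pics/t1.png

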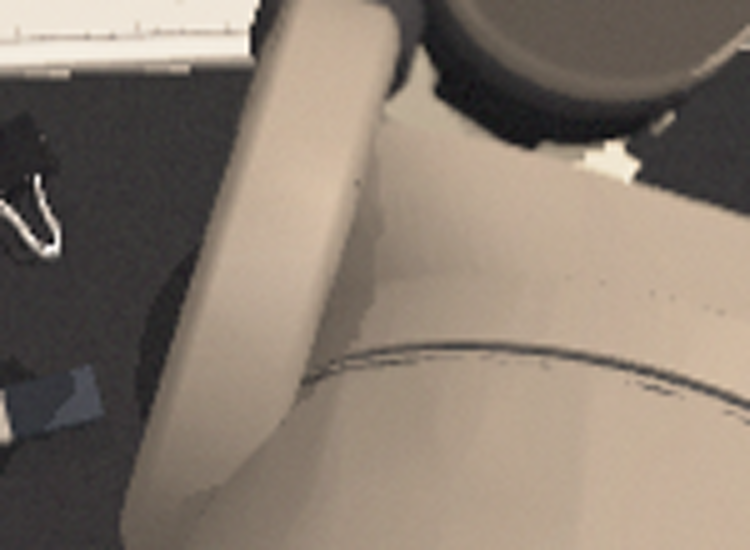

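View pics/s1.png

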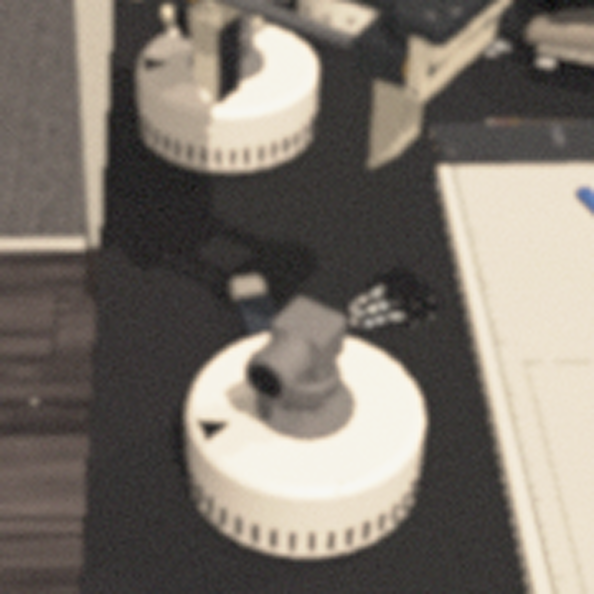

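Emit:
arm_command(motion=[[[0, 0, 0, -0.04, 0.06, 0, 1], [0, 0, 0, -0.04, 0.06, 0, 1], [0, 0, 0, -0.04, 0.06, 0, 1], [0, 0, 0, -0.04, 0.06, 0, 1]]])

```text
time: 2.2
tool_pos: [0.4923, -0.1141, 0.2104]
tool_rot: [-3.141, -0.0, 0.93]
contact_force: [0.1, 0.3, 0.4]
opening: 0.0918
```

```bash
python3 -c "
from h import *
delta([.493,-.1175,.150],.91)"
```

```text
t 2.2 rot [-0.0003 -0.0002  0.0125] shift [-0.0078  0.0088  0.2013] F [0.1 0.3 0.4] op 0.09176418940661478 pos [ 0.4923 -0.1141  0.2104] rpy [-3.1411e+00 -3.0000e-04  9.2970e-01]
```

Emit:
arm_command(motion=[[[0, 0, 0.012, -0.008, 0.009, 0.08, 1], [0, 0, 0.012, -0.008, 0.009, 0.16, 1], [0, 0, 0.012, -0.008, 0.009, 0.24, 1], [0, 0, 0.012, -0.008, 0.009, 0.24, 1], [0, 0, 0.012, -0.008, 0.009, 0.24, 1]]])

```text
time: 2.7
tool_pos: [0.4935, -0.1183, 0.1389]
tool_rot: [-3.141, -0.0, 0.91]
contact_force: [0.0, 0.0, -0.2]
opening: 0.0918
```

```bash
python3 -c "
from h import *
shot('side','side2')
crop('side2',240,190,140,130,5,'s2')
delta([.493,-.1175,.098],.91)"
```

```text
t 2.75 rot [ 0.001  -0.0004 -0.    ] shift [ 0.0009 -0.0056  0.1385] F [ 0.7 -0.5  1.3] op 0.09182820987384899 pos [ 0.4941 -0.1187  0.1395] rpy [ 3.1401e+00 -6.0000e-04  9.1000e-01]
```

View pics/s2.png

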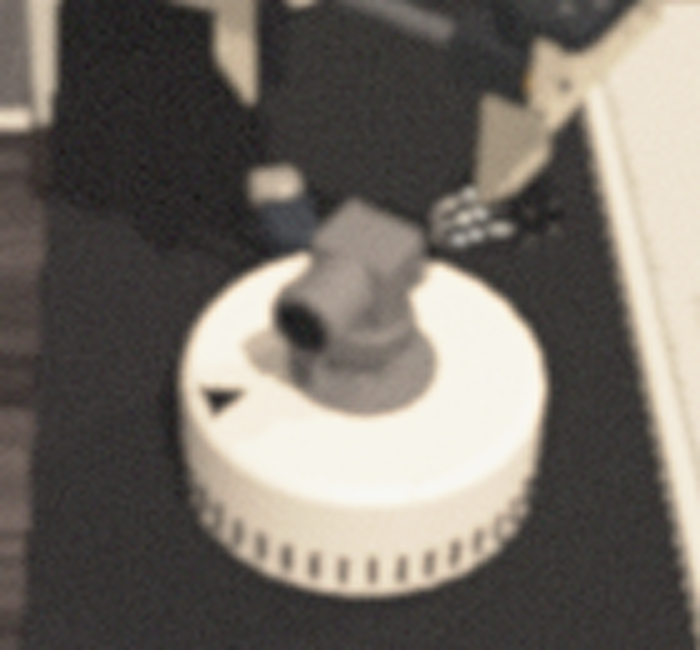

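Emit:
arm_command(motion=[[[0, 0, 0, 0, 0, 0.05, 1], [0, 0, 0, 0, 0, 0.1, 1], [0, 0, 0, 0, 0, 0.138, 1], [0, 0, 0, 0, 0, 0.138, 1], [0, 0, 0, 0, 0, 0.138, 1]]])

```text
time: 3.25
tool_pos: [0.494, -0.1191, 0.0977]
tool_rot: [3.141, -0.0, 0.909]
contact_force: [-0.2, 0.2, 0.7]
opening: 0.0921
```

```bash
python3 -c "
from h import *
delta([.493,-.1175,.098],.91)"
```

```text
t 3.25 rot [ 0.0006 -0.0002 -0.0004] shift [ 0.0021 -0.0058 -0.0011] F [-0.2  0.2  0.7] op 0.09206170197439353 pos [ 0.494  -0.1191  0.0977] rpy [ 3.1406e+00 -4.0000e-04  9.0940e-01]
```

Emit:
arm_command(motion=[[[0, 0, 0, 0, 0, 0, -1], [0, 0, 0, 0, 0, 0, -1], [0, 0, 0, 0, 0, 0, -1], [0, 0, 0, 0, 0, 0, -1], [0, 0, 0, 0, 0, 0, -1], [0, 0, 0, 0, 0, 0, -1], [0, 0, 0, 0, 0, 0, -1], [0, 0, 0, 0, 0, 0, -1]]], grip_force=25)

```text
time: 4.05
tool_pos: [0.4935, -0.119, 0.0969]
tool_rot: [-3.142, -0.0, 0.909]
contact_force: [-0.3, -0.7, 0.3]
opening: 0.0324
```

```bash
python3 -c "
from h import *
shot('side','side3')
crop('side3',240,190,140,130,5,'s3')
delta([.493,-.1175,.098],.91);print(robot.observe()['torque'])"
```

```text
t 4.1 rot [-0.     -0.0001 -0.0005] shift [ 0.0028 -0.0043 -0.0037] F [ 1.   0.  -0.3] op 0.028439997757223154 pos [ 0.4935 -0.119   0.0969] rpy [-3.1415e+00 -1.0000e-04  9.0920e-01]
[-0.10178341  0.07825881 -0.0059623 ]
```

View pics/s3.png

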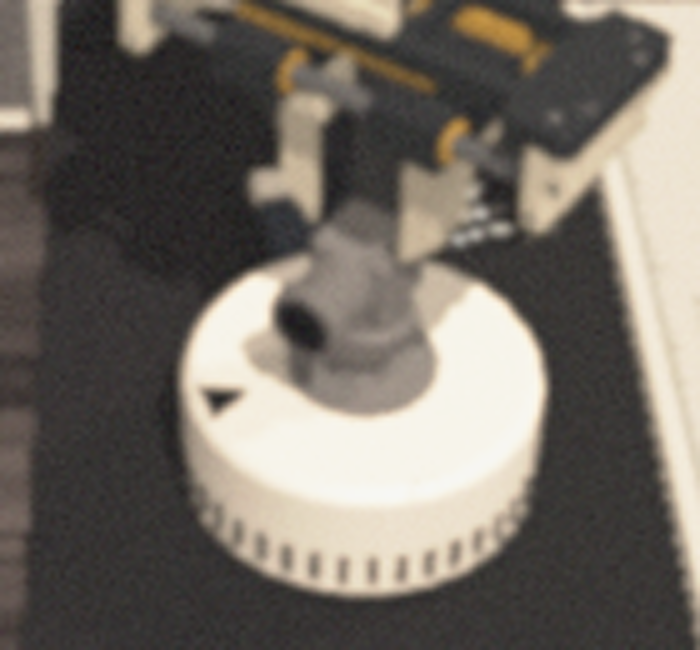

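```bash
cat >> h.py <<'E'
def proj(d,P):
    f=210/np.tan(np.radians(d['fov_y'])/2)
    K=np.array([[f,0,d['cx']],[0,f,d['cy']],[0,0,1]]); T=np.linalg.inv(d['cam_to_world'])
    return cv2.projectPoints(np.atleast_2d(P).astype(float),cv2.Rodrigues(T[:3,:3])[0],T[:3,3],K,np.array([d['k1'],0,0,0.]))[0][:,0]
E
python3 - <<'E'
from h import *
d=pickle.load(open('side3.pkl','rb'))
s=robot.observe(); R0=R.from_euler('xyz',s['tool_rot']).as_matrix()
im=cv2.resize(d['image'][190:320,240:380,::-1],None,fx=5,fy=5,interpolation=cv2.INTER_CUBIC)
def dot(P,c):
    for p in proj(d,P):
        x=(p-[240,190]+.5)*5-.5; cv2.circle(im,tuple(int(a) for a in x),4,c,-1); print(np.round(x))
t=s['tool_pos']
for sg in(-1,1):
  for z in (0,-.019,-.04): dot(t+R0@[0,sg*.016,z],(0,0,255) if sg<0 else (255,0,0))
yaw=-2.23;c=np.array([.4935,-.1175])
for a,b in((15,17),(15,-17),(-15,-17),(-15,17)):
    dot([c[0]+(a*np.cos(yaw)-b*np.sin(yaw))/1e3,c[1]+(a*np.sin(yaw)+b*np.cos(yaw))/1e3,.129],(0,255,0))
cv2.imwrite('pics/ov.png',im)
E
```

```text
[334. 284.]
[335. 246.]
[337. 204.]
[404. 318.]
[406. 280.]
[409. 238.]
[387. 274.]
[311. 238.]
[356. 195.]
[432. 231.]
```

View pics/ov.png

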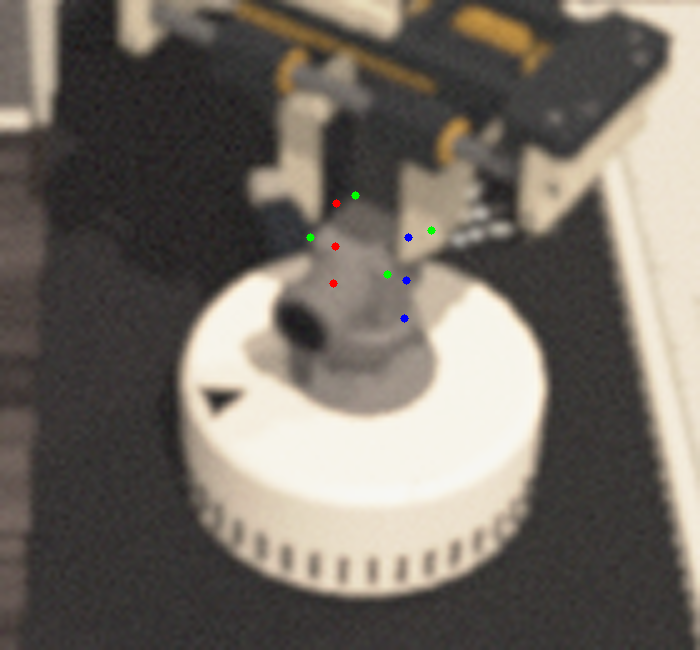

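```bash
python3 - <<'E'
from h import *
for tag,tp,op in(('side2',[.494,-.1187,.1392],.092),('side3',[.4935,-.119,.0969],.0304)):
    d=pickle.load(open(tag+'.pkl','rb')); yaw=.91
    R0=R.from_euler('xyz',[np.pi,0,yaw]).as_matrix()
    for sg in(-1,1): print(tag,sg,np.round((proj(d,tp+R0@[0,sg*op/2,0])-[240,190]+.5)*5))
d=pickle.load(open('side3.pkl','rb'))
for x,y in[(415,240),(430,215),(440,230),(450,200),(410,200),(300,180),(310,205),(310,120),(365,160),(360,225),(340,250)]:
    u,v=240+x//5,190+y//5; print((x,y),np.round(cloud(d,np.array([u]),np.array([v])),3))
d=pickle.load(open('side2.pkl','rb'))
for x,y in[(485,185),(490,120),(520,150),(240,80),(250,95),(370,230)]:
    u,v=240+x//5,190+y//5; print((x,y),np.round(cloud(d,np.array([u]),np.array([v])),3))
E
```

```text
side2 -1 [[273. 168.]]
side2 1 [[481. 265.]]
side3 -1 [[336. 285.]]
side3 1 [[403. 318.]]
(415, 240) [[ 0.507 -0.143  0.147]]
(430, 215) [[ 0.511 -0.148  0.163]]
(440, 230) [[ 0.516 -0.145  0.154]]
(450, 200) [[ 0.519 -0.143  0.166]]
(410, 200) [[ 0.505 -0.14   0.164]]
(300, 180) [[ 0.468 -0.114  0.152]]
(310, 205) [[ 0.471 -0.115  0.141]]
(310, 120) [[ 0.471 -0.114  0.18 ]]
(365, 160) [[ 0.51   0.083 -0.002]]
(360, 225) [[ 0.49  -0.114  0.13 ]]
(340, 250) [[ 0.482 -0.128  0.13 ]]
(485, 185) [[ 0.529 -0.157  0.184]]
(490, 120) [[ 0.528 -0.157  0.213]]
(520, 150) [[ 0.538 -0.167  0.207]]
(240, 80) [[ 0.446 -0.095  0.183]]
(250, 95) [[ 0.45  -0.097  0.178]]
(370, 230) [[ 0.494 -0.117  0.129]]
```

```bash
python3 - <<'E'
from h import *
print(robot.tcp_to_grasp,[a for a in dir(robot) if a[0]!='_'])
d=pickle.load(open('side0.pkl','rb'));crop('side0',150,0,90,90,7,'g0')
print(np.round((proj(d,np.array([.2152,.4784,.1887])+R.from_euler('xyz',[np.pi,0,2.719]).as_matrix()@np.array([[0,-.046,0],[0,.046,0],[0,0,0]]).T[:,0])-[150,0]+.5)*7))
for tag in('side2','side3'):
    d=pickle.load(open(tag+'.pkl','rb'))
    us,vs=np.meshgrid(np.arange(240,380),np.arange(190,320));us,vs=us.ravel(),vs.ravel()
    P=cloud(d,us,vs);m=(P[:,2]>.09)&(P[:,2]<.3)&(abs(P[:,0]-.494)<.07)&(abs(P[:,1]+.117)<.08)&(d['z_map'][vs,us]>0)
    g=d['image'][vs,us].mean(1)
    k=m&(g>130); Q=P[k]; 
    for side in(Q[Q[:,0]<.485],Q[Q[:,0]>.5]):
        o=side[np.argsort(side[:,2])][:12]; print(tag,len(side),np.round(o,3).tolist())
E
```

```text
0.0188 ['IKError', 'hand_in', 'observe', 'read_camera', 'tcp_to_grasp']
[[280. 602.]]
side2 263 [[0.458, -0.145, 0.106], [0.456, -0.143, 0.112], [0.456, -0.143, 0.115], [0.456, -0.144, 0.118], [0.456, -0.143, 0.119], [0.48, -0.157, 0.119], [0.483, -0.152, 0.12], [0.48, -0.16, 0.12], [0.485, -0.15, 0.12], [0.485, -0.148, 0.121], [0.482, -0.157, 0.122], [0.478, -0.159, 0.122]]
side2 368 [[0.513, -0.113, 0.09], [0.512, -0.121, 0.09], [0.51, -0.124, 0.09], [0.503, -0.133, 0.091], [0.501, -0.133, 0.091], [0.512, -0.12, 0.092], [0.505, -0.131, 0.092], [0.508, -0.126, 0.092], [0.51, -0.124, 0.092], [0.51, -0.121, 0.093], [0.503, -0.132, 0.093], [0.507, -0.13, 0.093]]
side3 324 [[0.458, -0.144, 0.106], [0.456, -0.144, 0.113], [0.456, -0.143, 0.115], [0.456, -0.144, 0.118], [0.456, -0.143, 0.119], [0.485, -0.146, 0.122], [0.483, -0.15, 0.123], [0.48, -0.155, 0.123], [0.477, -0.156, 0.124], [0.483, -0.148, 0.124], [0.457, -0.145, 0.124], [0.485, -0.146, 0.124]]
side3 319 [[0.504, -0.132, 0.09], [0.506, -0.129, 0.09], [0.512, -0.124, 0.09], [0.512, -0.12, 0.091], [0.502, -0.133, 0.091], [0.507, -0.131, 0.092], [0.51, -0.126, 0.093], [0.51, -0.124, 0.093], [0.507, -0.129, 0.093], [0.508, -0.125, 0.094], [0.506, -0.128, 0.094], [0.501, -0.133, 0.094]]
```

View pics/g0.png

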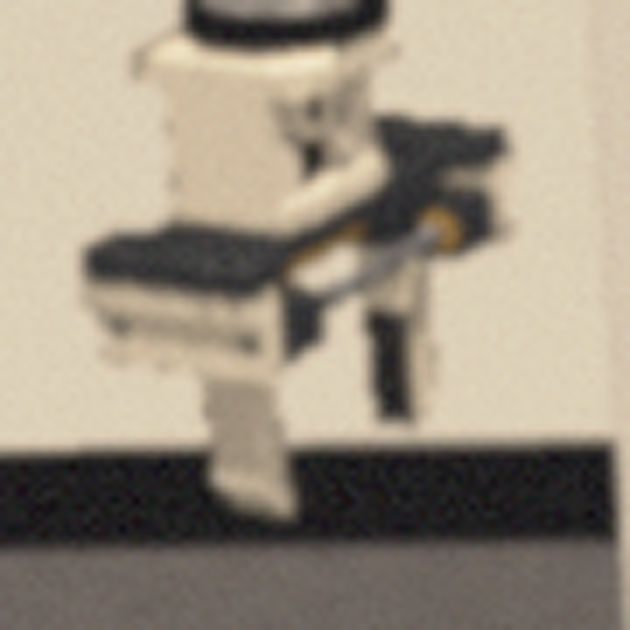

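```bash
python3 - <<'E'
from h import *
R0=R.from_euler('xyz',[np.pi,0,.91]).as_matrix()
for tag,tp,op in(('side2',[.494,-.1187,.1392],.092),('side3',[.4935,-.119,.0969],.0304)):
    d=pickle.load(open(tag+'.pkl','rb'))
    im=cv2.resize(d['image'][190:320,240:380,::-1],None,fx=5,fy=5,interpolation=cv2.INTER_CUBIC)
    for dz,c in((-.036,(0,0,255)),(-.042,(0,255,0)),(-.048,(255,0,0))):
        for sg in(-1,1):
          pts=[tp+R0@[a,sg*b,dz] for a,b in((-.0095,op/2),(.0095,op/2),(.0095,op/2+.012),(-.0095,op/2+.012))]
          q=((proj(d,pts)-[240,190]+.5)*5).astype(int); cv2.polylines(im,[q],True,c,1)
    cv2.imwrite(f'pics/o_{tag}.png',im[40:340,150:600].repeat(1,0)) 
E
python3 - <<'E'
import cv2,numpy as np
a=[cv2.resize(cv2.imread(f'pics/o_side{i}.png'),(400,267)) for i in(2,3)]
a=[cv2.imread(f'pics/o_side{i}.png') for i in(2,3)]
cv2.imwrite('pics/o23.png',np.vstack(a))
E
```

```text
(no output)
```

View pics/o23.png

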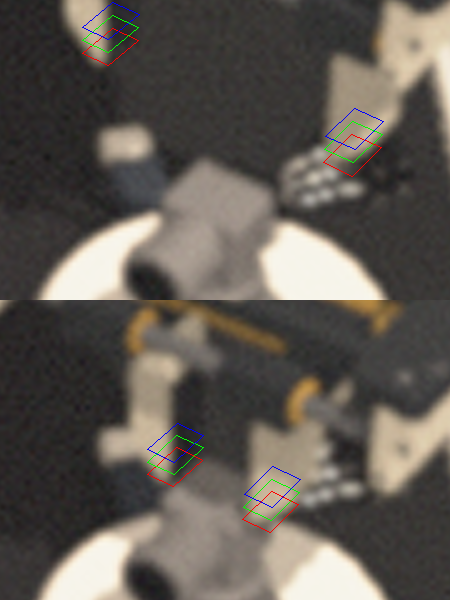

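The picture shows the fingertips ending about 40 mm above the block-side position. The opening also shrank below the 34 mm block width with no force. So the reported TCP sits about 40 mm below the real fingertips, and the jaws closed just above the block. I'll open, descend by the difference and re-check.

Emit:
arm_command(motion=[[[0, 0, 0, 0, 0, 0, 1], [0, 0, 0, 0, 0, 0, 1], [0, 0, 0, 0, 0, 0, 1], [0, 0, 0, 0, 0, 0, 1], [0, 0, 0, 0, 0, 0, 1], [0, 0, 0, 0, 0, 0, 1], [0, 0, 0, 0, 0, 0, 1], [0, 0, 0, 0, 0, 0, 1]]])

```text
time: 4.9
tool_pos: [0.4935, -0.119, 0.0969]
tool_rot: [-3.142, -0.0, 0.909]
contact_force: [-0.0, -1.0, -0.2]
opening: 0.0877
```

Emit:
arm_command(motion=[[[0, 0, 0, 0.002, -0.004, 0.03, 1], [0, 0, 0, 0.002, -0.004, 0.06, 1], [0, 0, 0, 0.002, -0.004, 0.09, 1], [0, 0, 0, 0.002, -0.004, 0.11, 1], [0, 0, 0, 0.002, -0.004, 0.11, 1], [0, 0, 0, 0.002, -0.004, 0.11, 1]]])

```text
time: 5.5
tool_pos: [0.4929, -0.1178, 0.0637]
tool_rot: [-3.141, -0.0, 0.909]
contact_force: [0.2, 1.1, 0.5]
opening: 0.0918
```

```bash
python3 - <<'E'
from h import *
d=shot('side','side4')
delta([.493,-.1175,.061],.91)
s=robot.observe(); R0=R.from_euler('xyz',s['tool_rot']).as_matrix();op=s['opening']
im=cv2.resize(d['image'][190:320,240:380,::-1],None,fx=5,fy=5,interpolation=cv2.INTER_CUBIC)
for dz,c in((-.036,(0,0,255)),(-.042,(0,255,0)),(-.048,(255,0,0))):
    for sg in(-1,1):
          pts=[s['tool_pos']+R0@[a,sg*b,dz] for a,b in((-.0095,op/2),(.0095,op/2),(.0095,op/2+.012),(-.0095,op/2+.012))]
          q=((proj(d,pts)-[240,190]+.5)*5).astype(int); cv2.polylines(im,[q],True,c,1)
cv2.imwrite('pics/s4.png',im)
E
```

```text
t 5.55 rot [ 0.0002 -0.0001 -0.0005] shift [ 0.0007 -0.0011  0.0101] F [ 0.  -0.1 -0.1] op 0.09192356632278423 pos [ 0.4931 -0.1179  0.064 ] rpy [ 3.1413e+00 -2.0000e-04  9.0920e-01]
```

View pics/s4.png

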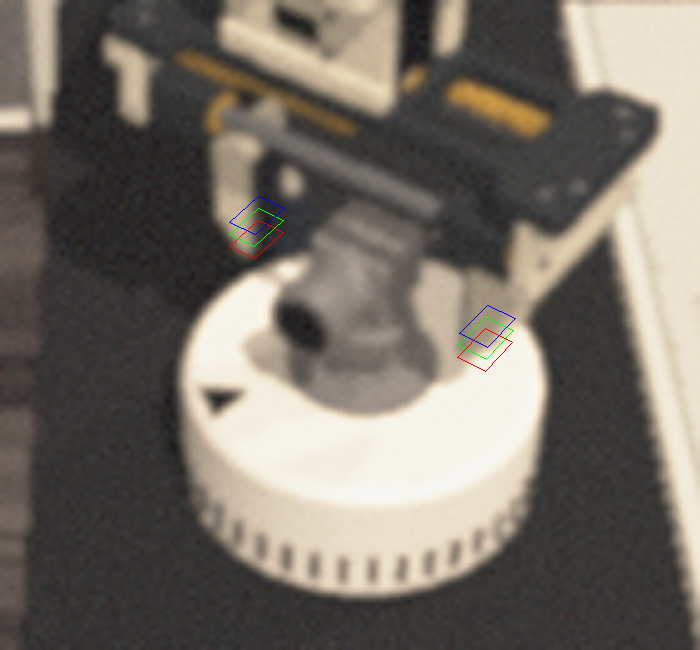

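Emit:
arm_command(motion=[[[0, 0, 0, 0, 0, 0.012, 1], [0, 0, 0, 0, 0, 0.012, 1], [0, 0, 0, 0, 0, 0.012, -1], [0, 0, 0, 0, 0, 0.012, -1], [0, 0, 0, 0, 0, 0.012, -1], [0, 0, 0, 0, 0, 0.012, -1], [0, 0, 0, 0, 0, 0.012, -1], [0, 0, 0, 0, 0, 0.012, -1]]], grip_force=12)

```text
time: 6.35
tool_pos: [0.4929, -0.1178, 0.0603]
tool_rot: [3.142, -0.0, 0.909]
contact_force: [0.4, -0.2, 0.6]
opening: 0.0487
```

Emit:
arm_command(motion=[[[0, 0, 0, 0, 0, 0, -1], [0, 0, 0, 0, 0, 0, -1], [0, 0, 0, 0, 0, 0, -1], [0, 0, 0, 0, 0, 0, -1]]])

```text
time: 6.75
tool_pos: [0.4923, -0.1173, 0.0603]
tool_rot: [-3.14, 0.0, 0.909]
contact_force: [-3.5, 2.8, 3.9]
opening: 0.0344
```

```bash
python3 - <<'E'
from h import *
d=shot('side','side5');crop('side5',240,190,140,130,5,'s5')
delta([.493,-.1175,.061],.91);print(robot.observe()['torque'])
E
```

```text
t 6.8 rot [-0.0009  0.     -0.0004] shift [ 0.0008  0.0023 -0.0023] F [-3.8  3.2  3.4] op 0.03438246879447522 pos [ 0.4923 -0.1173  0.0603] rpy [-3.1402e+00  1.0000e-04  9.0930e-01]
[0.43856531 0.69106232 0.06222696]
```

View pics/s5.png

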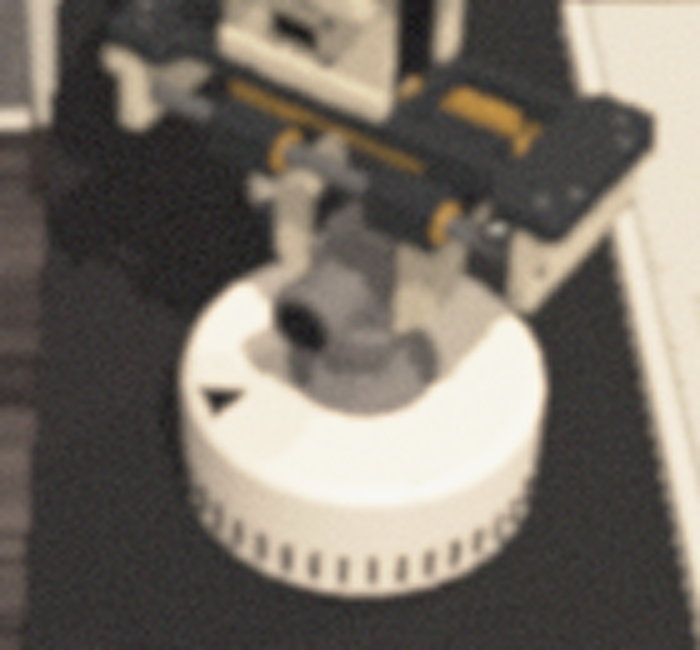

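Emit:
arm_command(motion=[[[0, 0, 0, 0, -0.003, 0, -1], [0, 0, 0.05, 0, -0.003, 0.0005, -1], [0, 0, 0.1, 0, -0.003, 0.001, -1], [0, 0, 0.15, 0, -0.003, 0.0015, -1], [0, 0, 0.2, 0, -0.003, 0.002, -1], [0, 0, 0.25, 0, -0.003, 0.0025, -1], [0, 0, 0.3, 0, -0.003, 0.003, -1], [0, 0, 0.3, 0, -0.003, 0.003, -1]]], grip_force=25)

```text
time: 7.6
tool_pos: [0.4923, -0.1172, 0.0594]
tool_rot: [3.141, -0.0, 0.437]
contact_force: [-2.1, 2.3, 2.8]
opening: 0.034
```

```bash
python3 - <<'E'
from h import *
d=shot('side','side6');crop('side6',240,190,140,130,5,'s6')
delta([.493,-.1175,.059],.309);print(robot.observe()['torque'])
E
```

```text
t 7.65 rot [ 0.     -0.0002  0.0831] shift [0.0017 0.0019 0.0014] F [-1.5  2.2  2.6] op 0.03393403084084722 pos [ 0.4923 -0.1172  0.0594] rpy [ 3.1415e+00 -2.0000e-04  4.3950e-01]
[ 0.189614    0.48777703 -0.08316342]
```

View pics/s6.png

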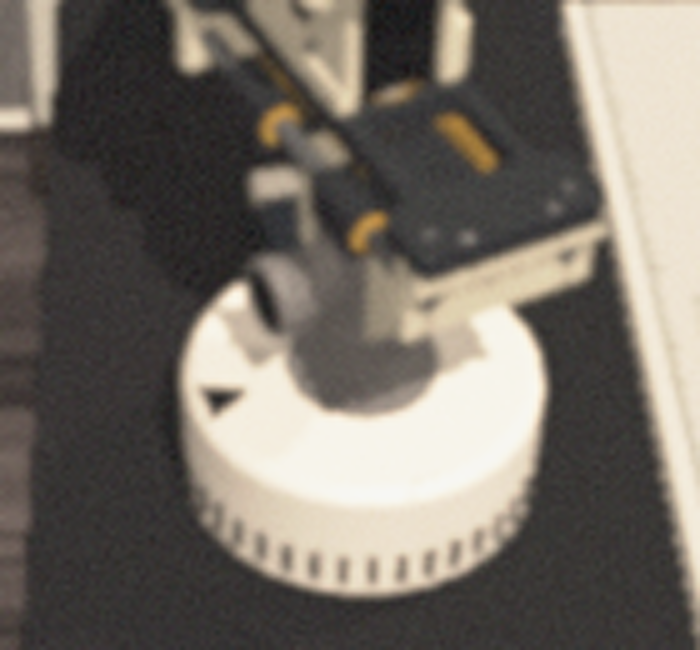

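Emit:
arm_command(motion=[[[0, 0, 0.04, 0, 0, 0.0005, -1], [0, 0, 0.08, 0, 0, 0.001, -1], [0, 0, 0.08, 0, 0, 0.001, -1], [0, 0, 0.08, 0, 0, 0.001, -1]]])

```text
time: 8.05
tool_pos: [0.4923, -0.1172, 0.0591]
tool_rot: [-3.142, -0.0, 0.315]
contact_force: [-2.0, 1.8, 2.2]
opening: 0.034
```

```bash
python3 - <<'E'
from h import *
d=shot('side','side7');crop('side7',265,220,95,95,7,'s7')
shot('top','top7');crop('top7',295,160,90,90,7,'t7')
delta([.493,-.1175,.059],.309);print(robot.observe()['torque'])
E
```

```text
t 8.15 rot [-0.     -0.0001  0.0033] shift [0.0021 0.0017 0.0005] F [-1.4  1.9  3.4] op 0.03415386650925866 pos [ 0.4922 -0.1172  0.0592] rpy [-3.1416e+00 -2.0000e-04  3.1410e-01]
[ 0.27689125  0.52020381 -0.05478265]
```

View pics/s7.png

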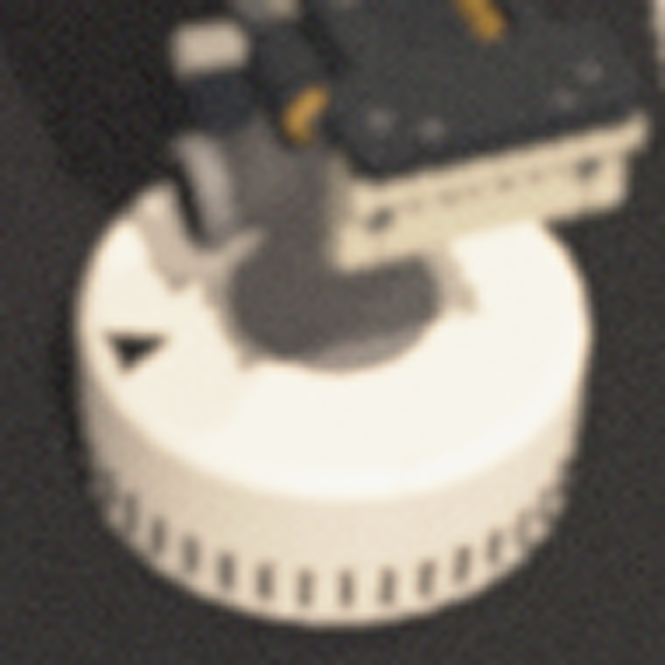

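View pics/t7.png

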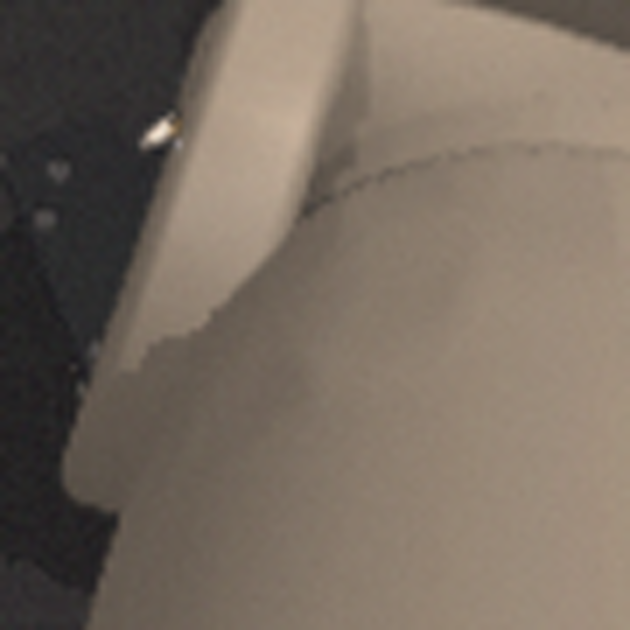

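Emit:
arm_command(motion=[[[0, 0, 0, 0, 0, 0, 1], [0, 0, 0, 0, 0, 0, 1], [0, 0, 0, 0, 0, 0, 1], [0, 0, 0, 0, 0, 0, 1], [0, 0, 0, 0, 0, 0, 1], [0, 0, 0, 0, 0, 0, 1], [0, 0, 0, 0, 0, 0, 1], [0, 0, 0, 0, 0, 0, 1]]])

```text
time: 8.95
tool_pos: [0.4922, -0.1172, 0.0591]
tool_rot: [-3.142, -0.0, 0.312]
contact_force: [1.0, 0.3, 0.4]
opening: 0.0908
```

Emit:
arm_command(motion=[[[0, 0, 0, 0, 0, -0.1, 1], [0, 0, 0, 0, 0, -0.2, 1], [0, 0, 0, 0, 0, -0.3, 1], [0, 0, 0, 0, 0, -0.35, 1], [0, 0, 0, 0, -0.15, -0.35, 1], [0, 0, 0, 0, -0.3, -0.35, 1], [0, 0, 0, 0, -0.45, -0.35, 1], [0, 0, 0, 0, -0.6, -0.35, 1]]])

```text
time: 9.75
tool_pos: [0.4361, 0.0555, 0.1642]
tool_rot: [-3.142, -0.0, 0.312]
contact_force: [-0.0, 0.4, 0.4]
opening: 0.0917
```

```bash
python3 - <<'E'
from h import *
d=shot('side','side8');crop('side8',265,220,95,95,7,'s8')
shot('top','top8');crop('top8',295,160,90,90,7,'t8')
delta([.493,-.1175,.059],.309)
E
```

```text
t 9.85 rot [-0.001   0.0002  0.0054] shift [0.0016 0.6171 0.3499] F [-0.4  0.3  0.1] op 0.0917139200607051 pos [0.4348 0.0581 0.1643] rpy [-3.140e+00  4.000e-04  3.175e-01]
```

View pics/s8.png

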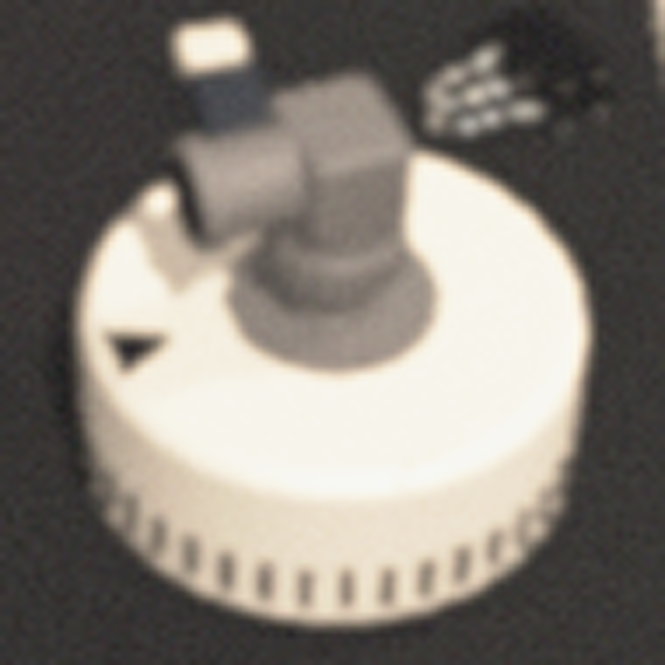

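View pics/t8.png

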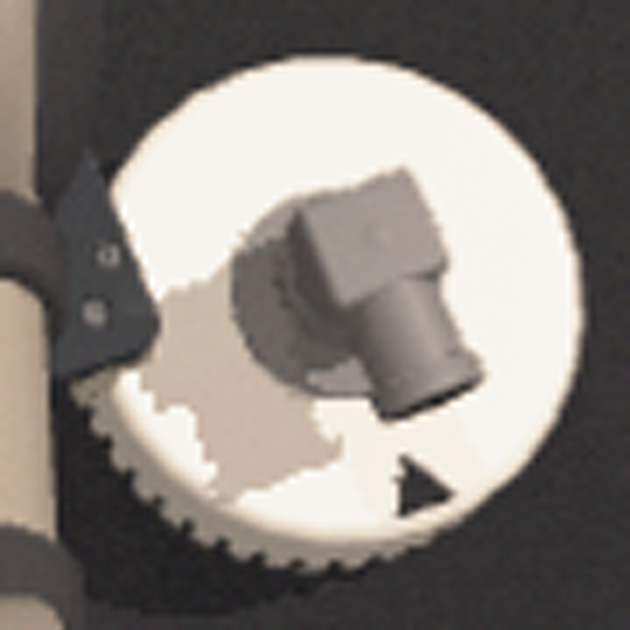

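```bash
python3 - <<'E'
from h import *
d=pickle.load(open('top8.pkl','rb'))
C=np.array([onz(d,*px(x,y,295,160),.128)[:2] for x,y in[(405,165),(447,265),(347,307),(297,212)]]);print(C.mean(0))
for i in range(4):
    e=C[(i+1)%4]-C[i];print(np.linalg.norm(e),np.degrees(np.arctan2(e[1],e[0])))
c0=np.array([.4935,-.1172])
im0=cv2.resize(d['image'][160:250,295:385,::-1],None,fx=7,fy=7,interpolation=cv2.INTER_CUBIC)
ims=[]
for yaw in(-2.76,-2.83,-2.90):
    im=im0.copy()
    M=lambda a,b,z:[c0[0]+a*np.cos(yaw)-b*np.sin(yaw),c0[1]+a*np.sin(yaw)+b*np.cos(yaw),z]
    def pl(P,c,cl=True): cv2.polylines(im,[(((proj(d,P)-[295,160]+.5)*7)).astype(int)],cl,c,1)
    pl([M(.015,.017,.128),M(.015,-.017,.128),M(-.015,-.017,.128),M(-.015,.017,.128)],(0,255,0))
    t=np.linspace(0,2*np.pi,40); pl([M(.044,.0155*np.cos(a),.114+.0155*np.sin(a)) for a in t],(0,0,255))
    pl([M(0,0,.0625),M(.0485,0,.0625),M(.0645,0,.0625)],(255,0,0),False)
    for b in(-.0135,.0135): pl([M(.015,b,.114),M(.036,b,.114)],(0,0,255),False)
    ims.append(im[120:540,230:500])
cv2.imwrite('pics/fit8.png',np.hstack(ims)[:, :800])
E
```

```text
[ 0.49327782 -0.11604485]
0.028374073772475306 -162.23866456902172
0.02851188013029651 110.39063348788902
0.027844906320013803 23.187475688266893
0.03117673854673834 -68.63076983384002
```

View pics/fit8.png

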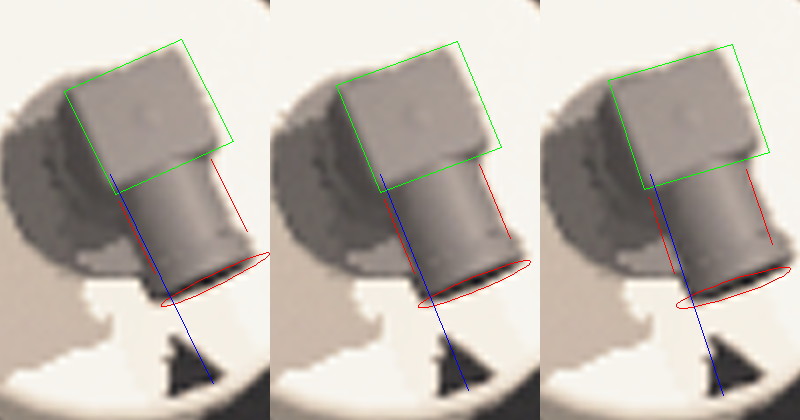

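```bash
cat > ed.py <<'E'
from h import *
from scipy.ndimage import map_coordinates,gaussian_filter
def edge(tag,p,q,u0,v0,z,W=2.5):
    d=pickle.load(open(tag+'.pkl','rb')); g=d['image'].astype(float).mean(2)
    p=np.array(px(*p,u0,v0));q=np.array(px(*q,u0,v0)); t=(q-p)/np.linalg.norm(q-p); n=np.array([-t[1],t[0]])
    s=np.linspace(-W,W,41); pts=[]
    for a in np.linspace(.12,.88,25):
        c=p+a*(q-p); X=c+s[:,None]*n; pr=map_coordinates(gaussian_filter(g,.5),[X[:,1],X[:,0]],order=1)
        gr=np.abs(np.gradient(pr)); k=gr.argmax(); w=np.where(abs(s-s[k])<1,gr,0); o=(w*s).sum()/w.sum(); pts.append(c+o*n)
    P=np.array([onz(d,u,v,z)[:2] for u,v in pts]); l=cv2.fitLine(P.astype(np.float32)*1000,cv2.DIST_HUBER,0,.01,.01).ravel()
    r=np.abs((P*1000-l[2:])@[-l[1],l[0]])
    return np.degrees(np.arctan2(l[1],l[0]))%180,r.mean(),l[2:]
E
python3 - <<'E'
from ed import *
def run(tag,L,u0,v0):
    for n,p,q,z,off in L:
        a,r,l=edge(tag,p,q,u0,v0,z); print(tag,n,round((a+off)%180-180,2),round(r,2),np.round(l,1))
print('values = outlet yaw deg')
run('top0',[('back',(365,158),(302,250),.129,90),('right',(365,158),(450,218),.129,0),('left',(302,250),(392,312),.129,0),('front',(450,218),(392,312),.129,90),('piper',(450,242),(515,280),.115,0),('pipel',(405,320),(450,355),.115,0)],295,160)
run('top8',[('back',(405,165),(297,212),.128,90),('right',(405,165),(447,265),.128,0),('left',(297,212),(347,307),.128,0),('front',(447,265),(347,307),.128,90),('piper',(440,282),(465,345),.114,0),('pipel',(357,318),(375,395),.114,0)],295,160)
run('side0',[('farR',(322,68),(418,122),.129,90),('farL',(262,132),(322,68),.129,0)],265,220)
run('side8',[('farR',(365,73),(411,145),.128,90),('nearfront',(320,173),(411,147),.128,0),('far',(272,100),(365,73),.128,0)],265,220)
E
```

```text
values = outlet yaw deg
top0 back -134.74 0.7 [ 503.4 -103.4]
top0 right -126.34 0.14 [ 504.5 -128.4]
top0 left -127.58 0.15 [ 480.5 -107.9]
top0 front -122.41 0.77 [ 485.1 -126.2]
top0 piper -124.54 0.21 [ 488.5 -146.9]
top0 pipel -124.34 0.12 [ 467.9 -128.2]
top8 back -166.44 0.34 [ 507.9 -111.1]
top8 right -161.12 0.29 [ 498.4 -131.2]
top8 left -162.96 0.17 [ 485.9 -102.2]
top8 front -163.75 0.81 [ 480.7 -119.7]
top8 piper -159.98 0.16 [ 476.1 -136.6]
top8 pipel -12.44 1.27 [ 465.2 -114.5]
side0 farR -127.08 0.29 [ 500.4 -105. ]
side0 farL -126.67 0.36 [ 478.5 -108.3]
side8 farR -160.41 0.35 [ 506.4 -112. ]
side8 nearfront -159.6 0.62 [ 498.2 -135.7]
side8 far -160.63 0.38 [ 488.  -101.7]
```

```bash
python3 - <<'E'
from ed import *
from scipy.optimize import least_squares
def rim(tag,c,lo,hi,z):
    d=pickle.load(open(tag+'.pkl','rb')); g=gaussian_filter(d['image'].astype(float).mean(2),.5)
    out=[]
    for a in np.radians(np.arange(lo,hi,3)):
        r=np.linspace(.060,.080,81); P=np.c_[c[0]+r*np.cos(a),c[1]+r*np.sin(a),np.full(81,z)]
        u=proj(d,P); pr=map_coordinates(g,[u[:,1],u[:,0]],order=1); gr=-np.gradient(pr); k=gr.argmax()
        if gr[k]<3: continue
        w=np.where(abs(r-r[k])<.003,np.clip(gr,0,None),0); out.append(c+(w*r).sum()/w.sum()*np.array([np.cos(a),np.sin(a)]))
    Q=np.array(out)
    f=least_squares(lambda p:np.hypot(*(Q-p[:2]).T)-p[2],[*c,.07],loss='soft_l1',f_scale=.0005)
    f2=least_squares(lambda p:np.hypot(*(Q-p[:2]).T)-.07,[*c],loss='soft_l1',f_scale=.0005)
    print(tag,len(Q),np.round(f.x*1000,2),np.round(f2.x*1000,2)); return f2.x
c=np.array([.493,-.1175])
# camera top at (.3,.03): far side = direction away
ct=rim('top0',c,-150,60,.061); ct8=rim('top8',c,-150,60,.061)
cs=rim('side0',c,0,180,.061); cs8=rim('side8',c,0,180,.061)
for tag,cc,(u0,v0),z in(('top0',ct,(295,160),0),('side0',cs,(265,220),0)):
    d=pickle.load(open(tag+'.pkl','rb'))
    v0_,u0_=v0,u0
    # dark triangle centroid
    us,vs=np.meshgrid(np.arange(u0,u0+95),np.arange(v0,v0+90)); P=np.array([onz(d,u,v,.0625) for u,v in zip(us.ravel(),vs.ravel())])
    ang=np.arctan2(P[:,1]-cc[1],P[:,0]-cc[0]); r=np.hypot(P[:,1]-cc[1],P[:,0]-cc[0]); 
    m=(r>.046)&(r<.0655)&(abs(np.degrees(ang)+163)<20); g=d['image'].mean(2)[vs.ravel(),us.ravel()]
    w=np.where(m,np.clip(190-g,0,130),0)
    M=(w[:,None]*P).sum(0)/w.sum(); print(tag,'mark centroid',M, 'r',np.hypot(*(M[:2]-cc)),'ang',np.degrees(np.arctan2(M[1]-cc[1],M[0]-cc[0])))
E
```

```text
top0 70 [ 493.41 -116.15   69.18] [ 492.77 -115.37]
top8 70 [ 493.4  -116.15   69.23] [ 492.81 -115.41]
side0 46 [ 492.83 -116.94   69.  ] [ 492.74 -118.4 ]
side8 39 [ 492.94 -117.7    69.37] [ 492.92 -118.81]
top0 mark centroid [ 0.43781932 -0.13485754  0.0625    ] r 0.05830220562157454 ang -160.47732777952243
side0 mark centroid [ 0.43676285 -0.1347783   0.0625    ] r 0.058320284048220115 ang -163.68939062506516
```

```bash
python3 - <<'E'
from h import *
a,b=[pickle.load(open(f'side{i}.pkl','rb'))['image'].astype(int) for i in(0,5)]
crop('side0',250,110,80,85,5,'x');
crop('side8',250,110,80,85,5,'y');cv2.imwrite('pics/tee.png',np.hstack([cv2.imread('pics/x.png'),cv2.imread('pics/y.png')]))
E
```

```text
(no output)
```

View pics/tee.png

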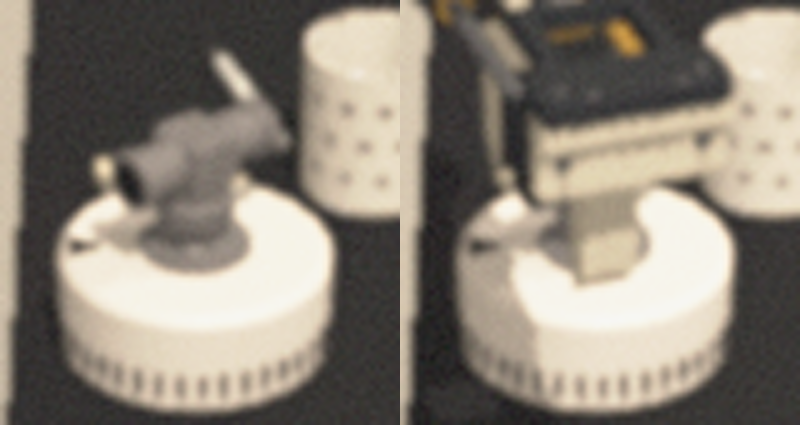

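Emit:
arm_command(motion=[[[0, 0, 0, 0, 0, -0.1, 1], [0, 0, 0, 0, 0, -0.2, 1], [0, 0, 0, 0, 0, -0.3, 1], [0, 0, 0, 0, 0, -0.4, 1], [0, 0, 0, 0, 0, -0.4, 1], [0, 0, 0, 0, 0, -0.4, 1]]])

```text
time: 10.45
tool_pos: [0.4372, 0.0535, 0.2842]
tool_rot: [3.141, -0.001, 0.312]
contact_force: [-0.3, -0.6, 0.1]
opening: 0.0919
```

```bash
python3 - <<'E'
from h import *
shot('side','side9')
print(robot.observe()['contact_force'],robot.observe()['time'])
crop('side9',240,110,130,200,3,'z')
E
```

```text
[ 0.139395   -0.14778997  0.21287451] 10.5
```

View pics/z.png

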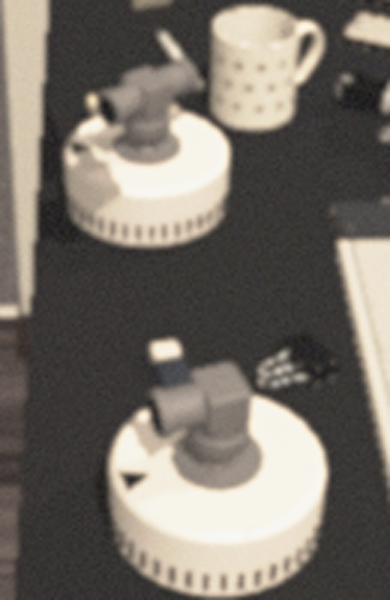

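The tee at crop (150,90) looks as it did at the start. The elbow's outlet at (155,415) stands over the arrowhead direction, and the gripper is clear of both.

```bash
python3 -c "
from cell import robot
print(robot.hand_in())"
```

```text
the job is handed in; nothing more can be done
None
```

I screwed the grey elbow about 0.60 rad clockwise, let go of it, backed the arm off and handed in at about 10.5 s.

- **Alignment:** after release the outlet measured about -161.5° ±1.5°. The arrowhead came out at -161.4° from the top camera and about -162.7° from the side camera. They agree to about 1°, but the cameras' own estimates spread by 1–3°, so I can't claim better than that.
- **First grasp missed:** the side camera and the finger opening showed the real fingertips about 40 mm above the reported TCP, so the jaws first closed on nothing, just above the block. I opened, went about 37 mm lower and gripped again, and the opening then read 34 mm, the width of the block's flats. Wrist forces stayed at about 6 N or less in every reading.
- **Tee and surroundings:** in the last side picture the tee looks as it did at the start. Contact force was about zero, with the gripper clear of everything.

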